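# Sort two spacers into the index dial and hold it at the third click

## Task

Take the two loose brass spacers out of the blue block and stand each fully down in the empty hole of the dial's row of its own length, the long one with the long ones and the short one with the short ones. Then grip the red knob and turn the dial clockwise from its home mark, counting the clicks, to the third stop (the mark with three white dots) without running past it, and finish there with the knob still firmly held in the gripper. Leave the jar and the tape roll where they are.

Things in the scene. Friction and masses are not known exactly. Their poses are not given: they have to be found in the camera images.
- spacer_long: loose brass round spacer, 14 mm diameter, 58 mm long, flat ends with a small dark hole on top, standing upright; origin at the centre of its underside, z up. It starts in one of the two holes of the blue block (20 mm deep, so 38 mm stands out). About 48 to 88 g.
- spacer_short: loose brass round spacer, 14 mm diameter, 44 mm long, the same otherwise; origin at the centre of its underside, z up. It starts in the other hole of the blue block, 24 mm standing out. About 36 to 65 g.
- feed_block: fixed blue plastic block 40 x 96 x 24 mm (x, y, z); origin at the centre of its underside. Two holes, 16 mm diameter, 20 mm deep,, at y = +26 and -26 mm in its frame; which spacer stands in which varies.
- index_base: fixed grey round base of the index table, 232 mm diameter, 13 mm high; origin at the centre of its underside, z up. On its rim beside the dial: a red bar (home, towards its -x) and, each 24 degrees further clockwise seen from above, one, two, three and four white dots marking the first to fourth stop.
- dial_turn (a joint): turn of the dial (and knob) on the base, rad, growing clockwise seen from above: 0 at home, where it starts, stops (clicks) every 24 degrees = 0.4189, third stop at 1.2566. A sprung ball holds it at each stop and pulls it into the nearest; about 0.25 N m takes it over a click, then it snaps on by itself. It gives a few hundredths of a rad when pushed.
- dial_mark (a point): outer end of the red line on the dial's rim, 89 mm from the axis; it points to the red bar at home and to the three dots at the third stop. The dial is an aluminium disc, 180 mm diameter, top 34 mm above the table.
- long_hole (a point): mouth centre of the empty hole (16 mm diameter, 20 mm deep with a 3.5 mm lead-in cone) in the long row: a black bar 28 x 92 mm on the dial, top 58 mm above the table, 60 mm from the dial's axis, at home on the base's +x side. The hole is at the bar's +y end; 30 and 60 mm beside it in the bar stand two fixed 14 mm brass spacers that rise 38 mm above it. There is room for fingers across the bar (dial x), not along it. Turns with the dial.
- short_hole (a point): mouth centre of the empty hole in the short row: the same black bar and hole on the other side of the knob, at home on the base's -x side, hole at its +y end; 30 and 60 mm beside it two fixed 14 mm brass spacers rise 24 mm above the bar. There is room for fingers across the bar (dial x), not along it. Turns with the dial.
- knob: red bar knob fixed on the dial's axis and turning with it; origin on the axis on the dial's top, z = 34 mm above the table. Dark round boss of 36 mm diameter up to 22 mm above the origin, then the red grip bar 36 mm long in its x, 14 mm thick in its y, from 22 to 64 mm above the origin. Grip it across its thickness (fingers closing along its y) from above.
- knob_grip (a point): point to grip on the red bar: on the axis, 80 mm above the table.
- flux_jar: bystander: small jar with a yellow lid, 36 mm diameter, 33 mm high, origin at the centre of its underside
- tape_roll: bystander: flat orange-brown tape roll, 60 mm diameter, 12 mm high, origin at the centre of its underside

How it is judged:
By the outcome, as a careful person would: the job done as asked, in the order asked, and still so for the second after the job is handed in, while the arm keeps its last pose, push and grip.
It also fails if it takes over 67 s, if anything falls off the work surface, if the arm or the gripper's body presses on something with over 40 N, if the wrist force passes 120 N, or if a joint passes its speed limit or range.

## Robot

A 6-joint arm with a two-finger parallel gripper is mounted at the origin on a cart in front of the work surface, level with it; the furniture and walls round the work are solid. World frame = base frame: x ahead of the robot, y to its left, z up, the work surface at z = 0. Lengths are in m, angles in degrees, forces in N, time in s.
With the tool pointing down it reaches from about 0.4 to 0.825 m from the base axis. Payload 7 kg.
Tool frame: the origin (TCP) lies midway between the tips of the shut fingers; the grasp point (between the pads) lies 19 mm behind it; z points along the fingers, y is the line along which they close (so a half turn about z gives the same grasp; the last joint's range is limited). The gripper opens to 85 mm and grips with 20 to 120 N. Pads are 22 mm wide; open, the fingers measure 114 mm over their backs; the gripper's body (76 mm by 85 mm) begins 54 mm behind the grasp point. The pads swing forward as they close: fully open they stand 13 mm farther back than shut.
Start: joints at [90.189, 20.546, 0.682, 0, -70.136, -16.507], TCP at [0.19, 0.648, 0.231] pointing down, gripper open.
Joint ranges: [-176.03, 176.03], [-82.01, 121.73], [-58.28, 71.71], [-173.87, 95.51], [-174.79, -0.11], [-173.66, 173.66]. Speed limits (degrees/s): [136.94, 136.94, 172.46, 180, 180, 180].

## Interface

Orientations are given as a 3x3 rotation matrix whose columns are the frame's x, y, z axes.
In Python, from bench import robot, jaws, kin, read_camera, models gives the robot as it stands. Calls block until the motion is done:
- robot.goto(position, orientation): joint-space move of the TCP to a pose.
- robot.line_to(position, orientation=None, feed=0.15): straight line of the TCP; orientation=None keeps the orientation; feed is the mean speed in m/s.
- robot.set_joints(angles): joint-space move.
- jaws.command_gripper(opening, force=None): finger opening in m; force is the grip in N (None keeps the last); returns when the fingers have stopped.
- robot.pause(seconds).
- kin.ik(position, orientation): joint angles nearest the present ones, or None.
- robot.get_obs(): the state.
- read_camera(name): name is "side" or "top"; returns a dict with "img" (420x560x3 uint8, red, green, blue), "fovy" (degrees; the focal length in pixels is half the picture's height over the tangent of half this angle, whatever the lens; pixels are square), "cx", "cy" (the principal point, pixels), "origin" and "attitude" of the camera in the world. Camera axes: x right, y down, z forward; pixel columns grow to the right and rows downward; lengths in m; the calibration is good to about 2 mm. A picture is of the moment at which its call begins. There is no depth.
A pose or a line that the arm cannot do raises robot.PlanningError and nothing moves.
- robot.close_job(): hands the job in; it is judged then, once.
Trained networks look in the newest picture that a camera, given by its name, has taken for a name from the list of things; names that differ only in an ending like _2 or _b are one class to them, and where a whole thing is asked for, a point or a joint stands for the part that bears it (a point fixed in the world has none). Each returns a list of dicts, best first, with "conf" (0 to 1); they miss things now and then, are a little off and sometimes report something else, mostly with a low value. They report only what shows in the picture. A call takes as long as a camera call.
- models.search_frame(query, camera): "bbox" ([left, top, width, height] as shares, 0 to 1, of the picture: columns of its width, rows of its height, round what is visible of it).
- models.regions_of(query, camera): "mask" (420x560 bool, what is visible of it) and "bbox" ([left, top, width, height] as shares, 0 to 1, of the picture: columns of its width, rows of its height, round what is visible of it).
- models.landmark_of(query, camera): "location" ([column, row] as shares, 0 to 1, of the picture: columns of its width, rows of its height: a listed point, or the origin of a listed thing).
The state is a dict: "clock": time; "qpos": joint angles; "joint_vel": joint speeds; "effort": joint torques, N m; "tool_pos": TCP position; "ee_rot": TCP orientation; "ft_force": force on the tool from outside, world axes, zero at the start; "torque": the same for the moment, N m; "gripper_width": finger opening in m; "grip_force": force on a finger pad.
Only numpy, scipy, OpenCV 4.12 (cv2) and the standard library are available. Lean on these libraries where they do the work, as an engineer would, in place of code of your own. Each camera call takes 0.05 s, during which the arm holds its last target. There are 200 camera calls.

## Working session

There is one attempt and no reset: what is moved stays moved. The work goes in short steps, each a Python script; the robot and the scene stay as the last script left them, time stands still between calls to the robot, and variables do not carry over. Pictures are saved under pics/ and viewed, at most 10 in all, crops included, and the job is handed in when it is done.

```bash
ls; mkdir -p pics
cat > h.py <<'E'
import numpy as np, cv2
from bench import robot, jaws, kin, read_camera, models
def cam(n):
    c=read_camera(n); h,w=c["img"].shape[:2]
    c["f"]=h/2/np.tan(np.radians(c["fovy"])/2); c["R"]=np.array(c["attitude"]); c["o"]=np.array(c["origin"]); return c
def ray(c,px):
    d=c["R"]@np.array([(px[0]-c["cx"])/c["f"],(px[1]-c["cy"])/c["f"],1]); return c["o"],d/np.linalg.norm(d)
def atz(c,px,z):
    o,d=ray(c,px); return o+d*(z-o[2])/d[2]
def proj(c,p):
    q=c["R"].T@(np.array(p)-c["o"]); return np.array([c["cx"]+c["f"]*q[0]/q[2],c["cy"]+c["f"]*q[1]/q[2]])
def tri(c1,p1,c2,p2):
    A=np.zeros((3,3));b=np.zeros(3)
    for c,p in((c1,p1),(c2,p2)):
        o,d=ray(c,p);M=np.eye(3)-np.outer(d,d);A+=M;b+=M@o
    return np.linalg.solve(A,b)
def lm(q,n):
    r=models.landmark_of(q,n)
    return [(np.round(np.array(x["location"])*[560,420],1),round(x["conf"],2)) for x in r[:3]]
def down(a): # tool z down, finger closing axis (y) at angle a deg in world
    a=np.radians(a); y=np.array([np.cos(a),np.sin(a),0]); z=np.array([0,0,-1.]); return np.column_stack([np.cross(y,z),y,z])
E
cat > a.py <<'E'
from h import *
np.set_printoptions(precision=4,suppress=True)
C={n:cam(n) for n in("side","top")}
for n in C: cv2.imwrite(f"pics/{n}0.png",cv2.cvtColor(C[n]["img"],cv2.COLOR_RGB2BGR)); print(n,C[n]["o"],C[n]["fovy"],C[n]["cx"],C[n]["cy"],C[n]["R"].tolist())
for q in "spacer_long spacer_short feed_block index_base dial_mark long_hole short_hole knob knob_grip flux_jar tape_roll".split():
    r={n:lm(q,n) for n in C}; print(q,r)
    if r["side"] and r["top"]: print("   ",tri(C["side"],r["side"][0][0],C["top"],r["top"][0][0]))
o=robot.get_obs(); print(o["clock"],o["ee_rot"],o["gripper_width"],o["ft_force"])
E
python3 a.py
```

```text
pics
side [0.635  1.0767 0.3925] 49.7620836567874 276.9935678666474 208.36310401692035 [[-0.9987530519164571, 0.021800401569047927, -0.044911955857999564], [0.04980014968325352, 0.37189305482554175, -0.9269387794585208], [-0.003505193159897566, -0.9280195570482094, -0.3725149867548378]]
top [0.5555 0.2796 1.0262] 43.6368844287507 279.43720011618564 205.99226011240162 [[-0.014040758028029272, -0.9983231883170984, 0.05615753540159875], [-0.9998217614624669, 0.013308546914287114, -0.013391336196215587], [0.01262150625274919, -0.056335550475820347, -0.9983321107389556]]
spacer_long {'side': [(array([334.6, 265.5]), 0.49), (array([299.8, 208.6]), 0.45)], 'top': [(array([216. , 265.6]), 0.63)]}
    [0.5005 0.3898 0.0071]
spacer_short {'side': [(array([338.9, 278.1]), 0.42)], 'top': [(array([192.6, 265.8]), 0.57)]}
    [0.501  0.4346 0.0085]
feed_block {'side': [(array([337.2, 276.1]), 0.86)], 'top': [(array([203.8, 266.6]), 0.96)]}
    [0.4992 0.4141 0.0002]
index_base {'side': [(array([297., 225.]), 0.81)], 'top': [(array([308.1, 212.7]), 0.68), (array([317.9, 243.1]), 0.66)]}
    [0.5752
[... 552 characters left out ...]
(array([215.6, 268.8]), 0.55), (array([191.5, 262.4]), 0.16)]}
    [0.5398 0.1918 0.0315]
knob_grip {'side': [(array([304.7, 187.6]), 0.7)], 'top': [(array([322.5, 244.4]), 0.62)]}
    [0.5363 0.1907 0.0816]
flux_jar {'side': [(array([218. , 261.3]), 0.94)], 'top': [(array([230.8, 158.7]), 0.78), (array([204. , 263.4]), 0.42), (array([192.2, 266.1]), 0.21)]}
    [0.7063 0.3597 0.0054]
tape_roll {'side': [(array([211.1, 210. ]), 0.69), (array([345.7, 206.9]), 0.38)], 'top': [(array([360.4, 143.7]), 0.66), (array([305. , 273.4]), 0.21)]}
    [0.737  0.1042 0.0008]
1.2 [[ 0.9597 -0.2809 -0.    ]
 [-0.2809 -0.9597  0.    ]
 [-0.     -0.     -1.    ]] 0.08509306707266644 [ 0.306  -0.444  -0.0845]
```

```bash
python3 -c "
import cv2,numpy as np
t=cv2.imread('pics/top0.png');s=cv2.imread('pics/side0.png')
cv2.imwrite('pics/t1.png',cv2.resize(t[120:330,160:440],(800,600),interpolation=cv2.INTER_CUBIC))
cv2.imwrite('pics/s1.png',cv2.resize(s[140:320,170:410],(800,600),interpolation=cv2.INTER_CUBIC))"
```

```text
(no output)
```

View pics/t1.png

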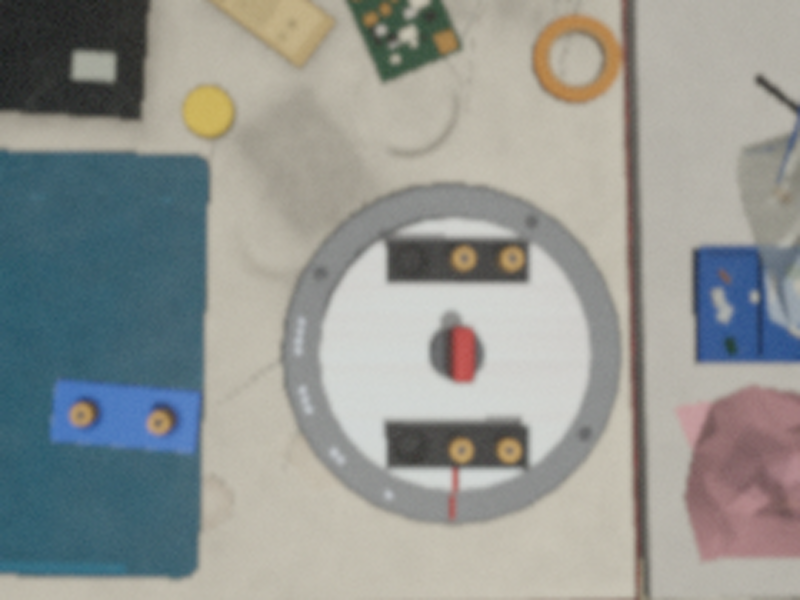

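View pics/s1.png

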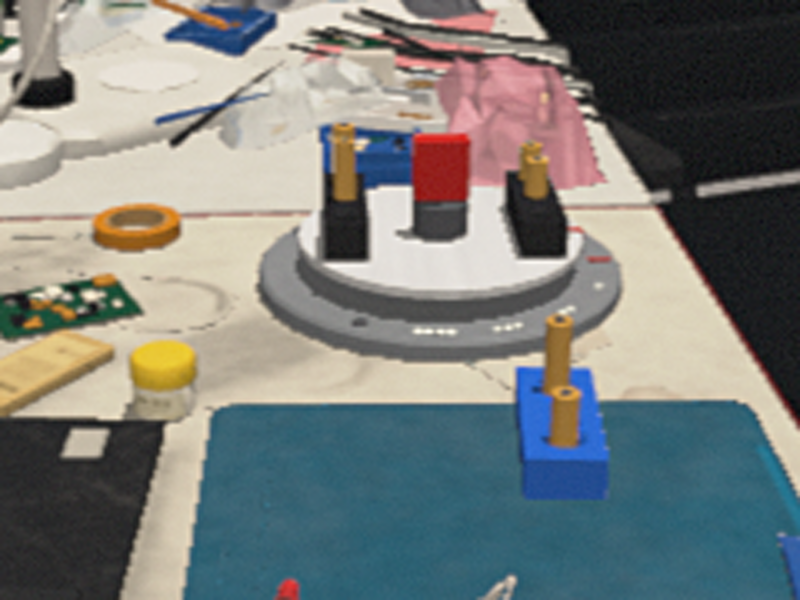

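The top view shows the knob at px (322,243), the row holes at (303.5,211) for long and (303.5,276) for short, and the block at (204,266). The long spacer stands at (216,267), nearer the dial, and the short one at (188,265). The side view confirms that the taller spacer is the nearer one. The red line is at home. Next I refine the positions.

```bash
cat > b.py <<'E'
from h import *
from scipy.optimize import least_squares
np.set_printoptions(precision=4,suppress=True)
T,S=cam("top"),cam("side")
def dark(c,p,r=3.2):
    g=cv2.GaussianBlur(255-cv2.cvtColor(c["img"],cv2.COLOR_RGB2GRAY).astype(float),(0,0),.6)
    p=np.array(p,float)
    yy,xx=np.mgrid[:420,:560]
    for _ in range(5):
        k=np.hypot(xx-p[0],yy-p[1])<r-1; w=np.where(k,g-g[k].min(),0)
        p=np.array([(w*xx).sum(),(w*yy).sum()])/w.sum()
    return p
t=lambda u,v:(160+u*.35-.33,120+v*.35-.33)
s=lambda u,v:(170+u*.3-.35,140+v*.3-.35)
tp={k:dark(T,t(*v)) for k,v in dict(L0=(464,259),L1=(512,259),S0=(461,450),S1=(509,450),FL=(159,421),FS=(81,413)).items()}
print({k:(v,np.array(t(*w))) for (k,v),w in zip(tp.items(),[(464,259),(512,259),(461,450),(509,450),(159,421),(81,413)])})
sp=dict(FL=s(560,321),FS=s(567,393),S0=s(537,159))
for k in sp: print(k,"tri",tri(T,tp[k],S,sp[k]),"nominal z",atz(T,tp[k],dict(FL=.062,FS=.048,S0=.082)[k]))
P={"L0":(60,0,.096),"L1":(60,-30,.096),"S0":(-60,0,.082),"S1":(-60,-30,.082)}
def dial(q,x,y): c,n=np.cos(q[2]),np.sin(q[2]); return np.array([q[0]+c*x-n*y,q[1]+n*x+c*y])
def res(q): return np.concatenate([proj(T,[*dial(q,a/1e3,b/1e3),z])-tp[k] for k,(a,b,z) in P.items()])
r=least_squares(res,[.54,.19,0]); q=r.x
print("dial",q,np.degrees(q[2]),"res",r.fun)
for n,a,b,z in(("long_hole",.06,.03,.058),("short_hole",-.06,.03,.058),("knob",0,0,.080),("mark",-.089,0,.034),("knobtop",0,0,.098)):
    p=[*dial(q,a,b),z]; print(n,p,"top",proj(T,p),"side",proj(S,p))
# blobs
for c,n in((T,"top"),(S,"side")):
    I=c["img"].astype(int)
    m=((I[...,0]>130)&(I[...,1]<70)&(I[...,2]<70)).astype(np.uint8); N,l,st,ce=cv2.connectedComponentsWithStats(m)
    print(n,"red",[(st[i].tolist(),ce[i]) for i in range(1,N) if st[i,4]>15])
m=((T["img"][...,2].astype(int)-T["img"][...,0]>90)&(T["img"][...,2]>150)).astype(np.uint8);N,l,st,ce=cv2.connectedComponentsWithStats(m)
for i in range(1,N):
    if st[i,4]>200:
        b=cv2.boxPoints(cv2.minAreaRect(np.argwhere(l==i)[:,::-1].astype(np.float32))); print("blue",np.array([atz(T,p,.024)[:2] for p in b]).tolist())
for a in (90,-90,0,180):
    p=kin.ik([*dial(q,0,0),.061],down(a)); print(a,None if p is None else np.round(p,1))
E
python3 b.py
```

```text
{'L0': (array([322.1786, 210.2445]), array([322.07, 210.32])), 'L1': (array([338.8996, 209.5629]), array([338.87, 210.32])), 'S0': (array([321.1113, 276.6694]), array([321.02, 277.17])), 'S1': (array([337.7146, 276.9663]), array([337.82, 277.17])), 'FL': (array([215.0428, 267.4298]), array([215.32, 267.02])), 'FS': (array([187.753 , 265.0301]), array([188.02, 264.22]))}
FL tri [0.4987 0.3859 0.0619] nominal z [0.4989 0.3858 0.062 ]
FS tri [0.5034 0.4377 0.0483] nominal z [0.5033 0.4378 0.048 ]
S0 tri [0.4806 0.1941 0.0822] nominal z [0.4808 0.194  0.082 ]
dial [ 0.5403  0.1927 -0.0224] -1.2806670239257059 res [-0.1059 -0.6031  0.027   0.2291 -0.0209  0.2738  0.101   0.1003]
long_hole [np.float64(0.6009787968471745), np.float64(0.22139900332181697), 0.058] top [303.9383 210.5117] side [273.3192 204.2141]
short_hole [np.float64(0.48100877192767333), np.float64(0.2240810027279079), 0.058] top [303.5676 275.7941] side [332.2522 203.4324]
knob [np.float64(0.5403232845359012), np.float64(0.19274749679498715), 0.08] top [321.1159 243.3474] side [301.8583 188.703 ]
mark [np.float64(0.4513455
[... 494 characters left out ...]
ay([301.8889, 189.7873])), ([93, 207, 15, 9, 47], array([ 99.8298, 209.8723])), ([73, 211, 24, 22, 145], array([ 85.7241, 220.9172])), ([63, 236, 10, 9, 30], array([ 67.9   , 241.3667])), ([52, 250, 9, 11, 26], array([ 55.8846, 255.5   ])), ([253, 314, 6, 15, 49], array([255.5918, 320.9184])), ([248, 330, 10, 26, 153], array([252.0784, 342.0261]))]
blue [[0.48573348148934337, 0.46093840390598995], [0.5260165626094411, 0.45744043793363853], [0.5167852119768216, 0.36298341909211185], [0.47649340129858936, 0.3667030452407619]]
90 [  39.2   20.7  -24.2    0.   -45.1 -129.2]
-90 [ 39.2  20.7 -24.2   0.  -45.1  50.8]
0 [ 39.2  20.7 -24.2   0.  -45.1 140.8]
180 [ 39.2  20.7 -24.2   0.  -45.1 -39.2]
```

```bash
cat > c.py <<'E'
from h import *
np.set_printoptions(precision=4,suppress=True)
def st(m=""):
    o=robot.get_obs(); print(m,round(o["clock"],2),"tcp",o["tool_pos"],"F",np.array(o["ft_force"]),"w",round(o["gripper_width"],4),"g",o["grip_force"]); return o
def pick(xy,z,a=175):
    jaws.command_gripper(.05,60)
    robot.goto([*xy,.12],down(a)); robot.line_to([*xy,z],feed=.12); st("at")
    jaws.command_gripper(0.0,60); st("gripped")
    robot.line_to([*xy,z+.085],feed=.15); st("lifted")
E
python3 - <<'E'
from c import *
pick([.4988,.3859],.033)
robot.goto([.601,.2214,.155],down(178.7)); st("over hole")
S=cam("side"); cv2.imwrite("pics/s2.png",cv2.resize(cv2.cvtColor(S["img"],cv2.COLOR_RGB2BGR)[60:270,180:400],(786,600)[0:2] and (629,600),interpolation=cv2.INTER_CUBIC))
E
```

```text
at 4.17 tcp [0.4991 0.3865 0.0337] F [-0.0853  0.2004  0.3162] w 0.0503 g 0.0
gripped 4.6 tcp [0.4991 0.3863 0.0338] F [-1.0685 -0.2494  5.8877] w 0.0119 g 58.45228135585785
lifted 5.32 tcp [0.4982 0.3854 0.117 ] F [-0.651   0.0818 -1.3742] w 0.0118 g 58.45192193984985
over hole 6.12 tcp [0.6007 0.2207 0.1539] F [ 0.4048 -0.5513  0.0947] w 0.0118 g 58.45695912837982
```

View pics/s2.png

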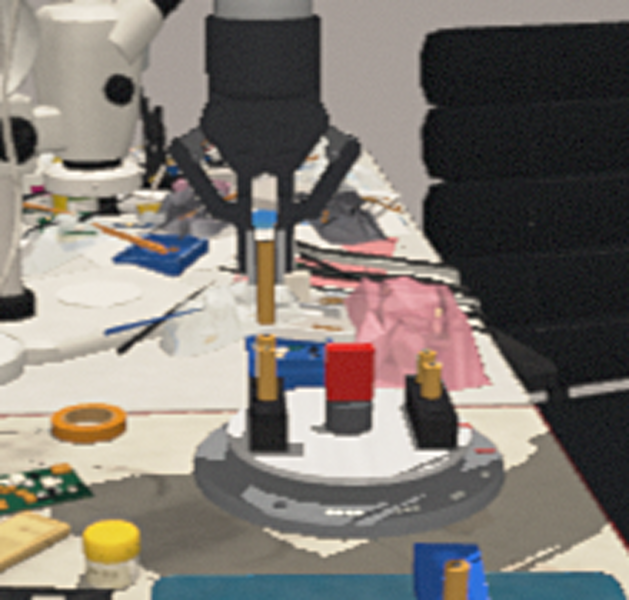

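The spacer hangs upright in the fingers over the long bar, its lower end at px (273,174). Now I lower it, watching the force.

```bash
cat >> c.py <<'E'
def insert(xy,zs,a=178.7):
    """zs: TCP z when seated. Steps down; on contact above the seat, searches sideways"""
    robot.line_to([*xy,zs+.026],down(a),feed=.12); f0=np.array(robot.get_obs()["ft_force"]); z=zs+.026
    while z>zs-.0005:
        z-=.003; robot.line_to([*xy,z],feed=.04)
        o=robot.get_obs(); d=np.array(o["ft_force"])-f0; print(f"z {z:.4f} {o['tool_pos'][2]:.4f}",d)
        if d[2]>12 or np.hypot(*d[:2])>15: break
    return o,d
E
python3 - <<'E'
from c import *
S=cam("side"); print(proj(S,[.6007,.2207,.124]))
insert([.6013,.2221],.0677); st()
E
```

```text
[273.2272 172.9811]
z 0.0907 0.0913 [-1.2075  0.5933 -0.6008]
z 0.0877 0.0876 [-0.1434  1.052  -0.95  ]
z 0.0847 0.0844 [-0.0067 -0.056  -0.9802]
z 0.0817 0.0814 [-1.782   0.7616 -0.0297]
z 0.0787 0.0784 [-1.8991 -0.2362 -0.9614]
z 0.0757 0.0754 [-0.9085  0.7033 -0.1492]
z 0.0727 0.0724 [-1.3164  0.1487 -1.0531]
z 0.0697 0.0694 [-1.2299  0.2224 -1.7009]
z 0.0667 0.0677 [-5.5696  0.4252  7.3001]
 9.13 tcp [0.6014 0.2221 0.0677] F [-5.0182 -0.2587  7.1181] w 0.0116 g 59.70731198787689
```

Seated at exactly the expected height. I release it and fetch the short one.

Run:
```python
from c import *
jaws.command_gripper(.04,60); robot.line_to([.6013,.2221,.14],feed=.2); st("up")
pick([.5033,.4374],.0275); 
robot.goto([.4812,.2244,.125],down(178.7)); st("over")
S=cam("side"); cv2.imwrite("pics/s3.png",cv2.resize(cv2.cvtColor(S["img"],cv2.COLOR_RGB2BGR)[60:270,180:400],(629,600),interpolation=cv2.INTER_CUBIC))
```

```text
up 10.03 tcp [0.6015 0.2223 0.1409] F [-0.2033  0.2679 -0.9094] w 0.04 g 0.0
at 12.16 tcp [0.5038 0.4377 0.0283] F [ 0.5596  0.2135 -0.5309] w 0.0502 g 0.0
gripped 12.6 tcp [0.5036 0.4378 0.0284] F [-0.7506  0.2189  5.2426] w 0.0113 g 58.56629133224487
lifted 13.32 tcp [0.5028 0.4368 0.1115] F [-0.1749 -0.2628 -1.5857] w 0.0111 g 58.56378614902496
over 14.18 tcp [0.4814 0.2243 0.1248] F [-0.3876  0.9468 -0.6118] w 0.0114 g 58.565086126327515
```

View pics/s3.png

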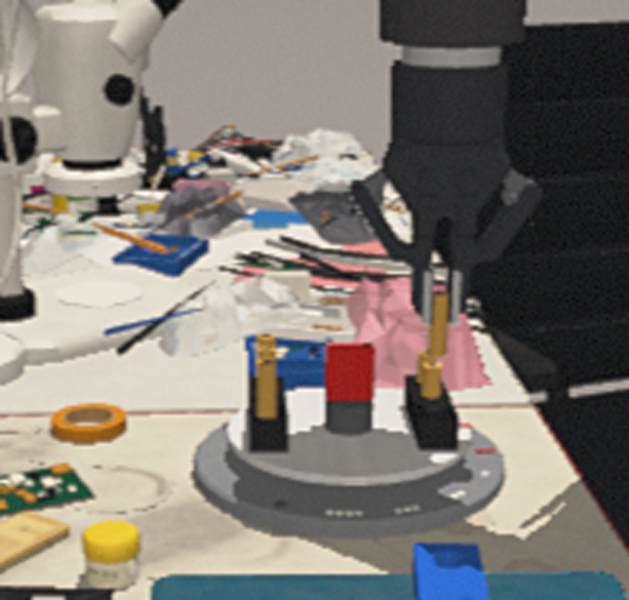

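The long spacer stands level with its row (px ~(273,187)), and the short one hangs upright over the short bar.

Run:
```python
from c import *
o,d=insert([.4812,.2243],.0624); st()
if o["tool_pos"][2]<.0633:
    jaws.command_gripper(.04,60); robot.line_to([.4812,.2243,.16],feed=.2); st("up")
    jaws.command_gripper(.07,60)
    robot.goto([.5403,.1927,.16],down(-91.3)); st("over knob")
    T=cam("side"); cv2.imwrite("pics/s4.png",cv2.resize(cv2.cvtColor(T["img"],cv2.COLOR_RGB2BGR)[60:270,180:400],(629,600),interpolation=cv2.INTER_CUBIC))
```

```text
z 0.0854 0.0858 [ 0.1766 -0.7267 -0.6674]
z 0.0824 0.0824 [-0.3685 -0.4155  0.1053]
z 0.0794 0.0792 [ 0.0479 -0.3798  0.4674]
z 0.0764 0.0762 [ 0.0019 -0.5046  0.3713]
z 0.0734 0.0732 [ 0.3029 -0.512  -0.3721]
z 0.0704 0.0702 [-0.6446 -0.6378 -0.533 ]
z 0.0674 0.0672 [-0.1718 -0.105  -0.4985]
z 0.0644 0.0642 [-0.8614 -0.1509 -0.2557]
z 0.0614 0.0622 [-3.6019 -0.0757 10.3178]
 16.94 tcp [0.4815 0.2246 0.0622] F [-3.8631  0.0182  9.8983] w 0.0111 g 59.76064682006836
up 17.98 tcp [0.481  0.2242 0.16  ] F [-0.3071  0.6512 -1.4802] w 0.0398 g 0.0
over knob 19.88 tcp [0.5402 0.1927 0.16  ] F [-0.3212 -0.0508  0.1591] w 0.0701 g 0.0
```

View pics/s4.png

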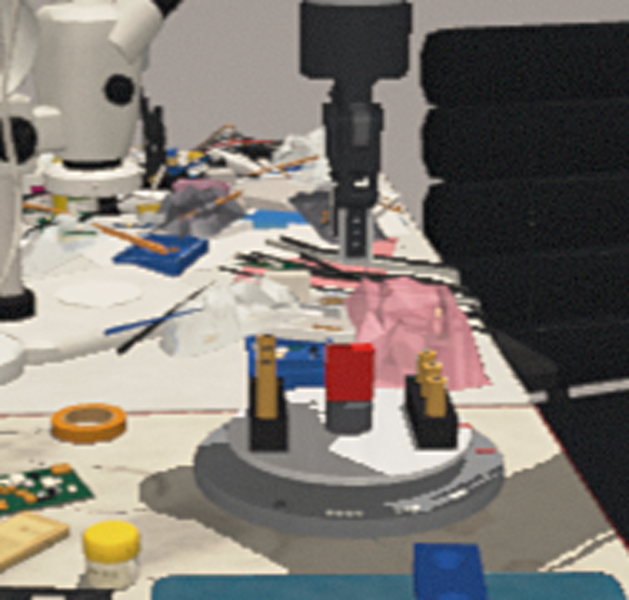

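Both spacers are in, level with their rows. Next I grip the knob and turn it stepwise, logging the torque.

Run:
```python
from c import *
robot.line_to([.5403,.1927,.0615],feed=.12); st("at")
jaws.command_gripper(0.0,110); o=st("grip")
p=np.array([.5403,.1927,.0615])
a0=-91.3
yaw=lambda o: np.degrees(np.arctan2(o["ee_rot"][1][1],o["ee_rot"][0][1]))
print("yaw",yaw(o),o["torque"])
for k in range(4,25,4):
    robot.line_to(p,down(a0-k),feed=.1); o=robot.get_obs()
    print(k,round(o["clock"],2),round(yaw(o)-a0,2),"F",np.array(o["ft_force"]),"Tz",round(o["torque"][2],3),"w",round(o["gripper_width"],4))
    if np.linalg.norm(o["ft_force"])>50: break
```

```text
at 20.9 tcp [0.5408 0.193  0.0622] F [ 0.5981 -0.4259  0.4303] w 0.0697 g 0.0
grip 21.46 tcp [0.5404 0.1927 0.062 ] F [-2.2295 -0.7417  5.8998] w 0.0127 g 107.06129193305969
yaw -91.28655686718038 [-0.2307  0.6786  0.0386]
4 21.71 -4.01 F [-2.2843 -1.5181  6.3479] Tz 0.063 w 0.0131
8 21.96 -8.03 F [-1.9325 -1.1856  5.1621] Tz -0.106 w 0.0128
12 22.21 -12.04 F [-2.7986 -0.6899  5.9202] Tz -0.128 w 0.013
16 22.46 -16.05 F [-2.1681 -1.2573  7.5475] Tz -0.201 w 0.013
20 22.71 -20.08 F [-1.5553 -2.4265  5.6553] Tz -0.334 w 0.0126
24 22.96 -24.02 F [-1.1213 -3.4454  6.3278] Tz 0.015 w 0.0129
```

Run:
```python
from c import *
p=np.array([.5403,.1927,.0615]); a0=-91.3
yaw=lambda o: np.degrees(np.arctan2(o["ee_rot"][1][1],o["ee_rot"][0][1]))
for k in range(28,73,4):
    robot.line_to(p,down(a0-k),feed=.1); o=robot.get_obs()
    print(k,round(o["clock"],2),round((yaw(o)-a0+180)%360-180,2),"F",np.array(o["ft_force"]),"Tz",round(o["torque"][2],3),"w",round(o["gripper_width"],4))
    if np.linalg.norm(o["ft_force"])>50: break
robot.pause(.3); print(robot.get_obs()["torque"])
S,T=cam("side"),cam("top")
print("mark side",lm("dial_mark","side"),"top",lm("dial_mark","top"))
q=[.5403,.1927,-.0224]; 
for d in(48,66,72,78,96):
    t=q[2]-np.radians(d); m=[q[0]-.089*np.cos(t),q[1]-.089*np.sin(t),.034]; print(d,proj(S,m),proj(T,m))
cv2.imwrite("pics/s5.png",cv2.resize(cv2.cvtColor(S["img"],cv2.COLOR_RGB2BGR)[150:260,230:380],(800,587),interpolation=cv2.INTER_CUBIC))
cv2.imwrite("pics/t5.png",cv2.resize(cv2.cvtColor(T["img"],cv2.COLOR_RGB2BGR)[170:320,240:400],(640,600),interpolation=cv2.INTER_CUBIC))
```

```text
28 23.21 -28.02 F [-1.8916 -2.8973  6.6095] Tz 0.014 w 0.0128
32 23.46 -32.03 F [-2.8368 -2.9519  6.3152] Tz 0.023 w 0.0128
36 23.71 -36.05 F [-1.817  -3.4295  7.2325] Tz -0.097 w 0.0125
40 23.96 -40.07 F [-2.2524 -3.6869  6.6173] Tz -0.31 w 0.0126
44 24.21 -44.09 F [-2.8471 -3.9425  6.4524] Tz -0.345 w 0.0129
48 24.46 -48.02 F [-2.8631 -4.433   8.2055] Tz 0.035 w 0.013
52 24.71 -52.03 F [-2.7246 -5.1766  8.282 ] Tz 0.029 w 0.0124
56 24.96 -56.04 F [-3.0844 -4.6443  9.2027] Tz -0.062 w 0.0128
60 25.21 -60.06 F [-4.2304 -4.7829  8.2891] Tz -0.184 w 0.0129
64 25.46 -64.07 F [-4.2854 -4.2859  9.4745] Tz -0.242 w 0.0128
68 25.71 -68.09 F [-4.9136 -4.7434 10.63  ] Tz -0.342 w 0.0127
72 25.96 -72.03 F [-4.7031 -4.4449 10.6171] Tz 0.024 w 0.0133
[-1.5877  1.6178  0.0738]
mark side [(array([324., 223.]), 0.97)] top [(array([274.3, 259.1]), 0.73)]
48 [334.0911 221.3212] [283.6452 274.4469]
66 [323.2753 224.5938] [275.6915 261.9143]
72 [319.0197 225.3551] [273.9599 257.264 ]
78 [314.5267 225.9288] [272.7234 252.4614]
96 [300.2474 226.444 ] [272.0852 237.676 ]
```

View pics/s5.png

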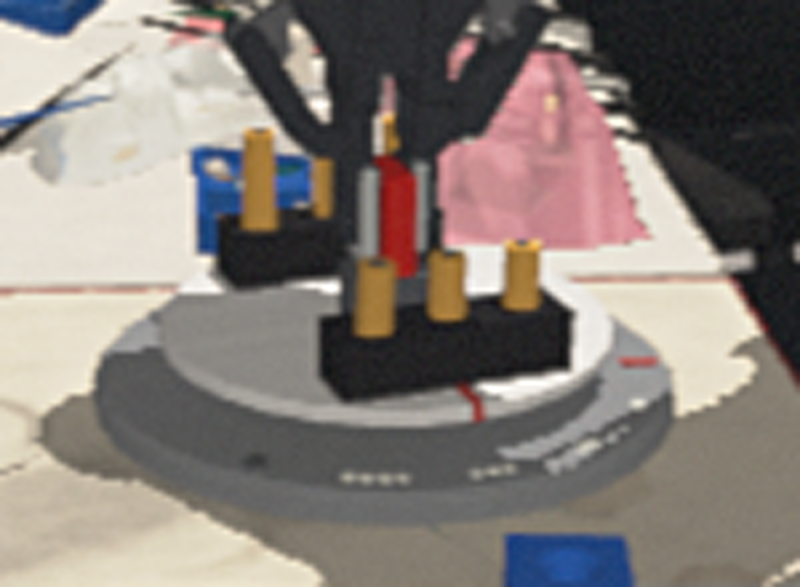

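View pics/t5.png

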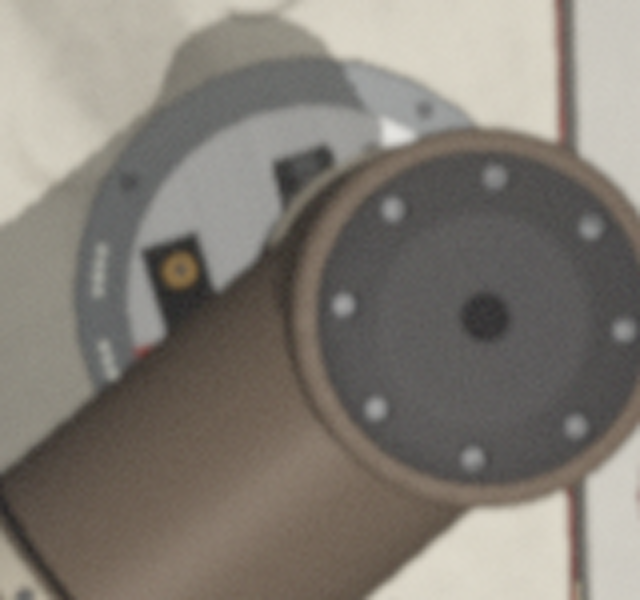

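The red line ends at side px (320,228), where 72° is predicted to be (319,225), and it points at the three dots. Three clicks showed in the torque, which is now about zero, and the knob is held firmly with both spacers seated. I hand the job in.

Run:
```python
from c import *
st(); print(robot.close_job())
```

```text
26.46 tcp [0.5394 0.1914 0.062 ] F [-5.3578 -5.2753  9.6651] w 0.0126 g 108.90367984771729
the job is handed in; nothing more can be done
None
```

The job is handed in: both spacers are fully seated in the rows of their own length, the dial is at the third stop, and the knob is still held at about 109 N, at 26.5 s on the robot's clock.

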